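# Stack the specimen cases and swing the retainer over

## Task

Build up the column of specimen cases on the dock: set the deep case from the bench squarely on the case locked there (it may sit a little forward or back along the dock, so feel for it), then the thin case from the sloped stand on top, each set down, not dropped, and fully nested on the lid below. Then swing the retaining arm in until it points straight along the dock over the column, and let go; leave the other things on the bench alone.

Things in the scene. Friction and masses are not known exactly. Their poses are not given: they have to be found in the camera images.
- dock: Fixed aluminium base plate, 10 mm thick, x from -60 to +100. Origin: on the bench, z up. The bottom case of the column (as the others, shoulder 46 above the bench) is locked between two guide strips on it, long sides along the dock's x, centred in y, but anywhere within 8 mm of the origin along x: not measured, feel for it. At x = +80 a post 16 dia carries the retaining arm.
- retainer (a joint): Retaining arm's angle (rad) about the upright post: 0 = along the dock's centre line, over the column; positive = swung out to the dock's +y side. Range -0.7 to 2.1, stays where left. Level steel bar 16 mm wide, 10 thick, underside 125 above the bench: clears a nested column (lid panel top at 121.5) by 3.5 mm, jams on an unnested one.
- retainer_knob (a point): Point near the top of the black upright knob at the arm's free end: 10 below the knob's top. Knob 16 dia, 30 high above the bar (135 to 165 above the bench), 80 from the pivot.
- retainer_pivot (a point): Point on the arm's vertical axis at the post's top, 139 above the bench.
- deep_case: Closed grey case, 96 (x) x 62 (y) mm. Lid: shoulder, raised panel 83 x 49 x 3.5 high. Underside: rim 5 wide round a recess 86 x 52 x 4 deep that drops over the panel below (1.5 play each side); nested, rim rests on shoulder. Origin: underside centre at the rim's foot; z out of the lid. The deepest: 44 high to the shoulder; flat on the bench, lid up.
- thin_case: Closed grey case, 96 (x) x 62 (y) mm. Lid: shoulder, raised panel 83 x 49 x 3.5 high. Underside: rim 5 wide round a recess 86 x 52 x 4 deep that drops over the panel below (1.5 play each side); nested, rim rests on shoulder. Origin: underside centre at the rim's foot; z out of the lid. The thinnest: 28 high to the shoulder; lid up on the sloped stand, tilted 30 degrees.
- stand: Fixed white sloped stand, 54 wide (its y), narrower than the case on it; its slope rises at 30 degrees towards its +x, with a lip standing 10 above the slope at the low end. Origin: centre of its foot on the bench; the slope's middle is 55 above it.
- mount_a: Bystander, not to be disturbed: round black specimen mount, 32 dia x 22 high mm. Origin: centre of its underside.
- mount_b: Bystander, not to be disturbed: round black specimen mount, 40 dia x 18 high mm. Origin: centre of its underside.
- loupe: Bystander, not to be disturbed: black hand magnifier, 42 dia x 38 high mm. Origin: centre of its underside.
- dropper: Bystander, not to be disturbed: brown glass bottle, 36 dia x 85 high mm. Origin: centre of its underside.
- square_tin: Bystander, not to be disturbed: flat square aluminium tin 74 x 74 x 34 mm. Origin: centre of its underside.
- round_tin: Bystander, not to be disturbed: round aluminium tin 64 dia x 45 high mm. Origin: centre of its underside.
- driver: Bystander, not to be disturbed: black-handled screwdriver lying flat, about 200 mm. Origin: middle of the tool, on the bench.
Things that resemble listed ones, but are neither listed nor needed, are in the scene too. What is shaped like the thin_case but brown or purple is not meant.

How it is judged:
By the outcome, as a careful person would: the job done as asked, in the order asked, and still so for the second after the job is handed in, with the robot touching nothing.
It also fails if it takes over 72 s, if anything falls off the work surface, if the arm or the gripper's body presses on something with over 40 N, if the wrist force passes 120 N, or if a joint passes its speed limit or range.

## Robot

A 6-joint arm with a two-finger parallel gripper is mounted at the origin on the work surface. World frame = base frame: x ahead of the robot, y to its left, z up, the work surface at z = 0. Lengths are in m, angles in rad, forces in N, time in s.
With the tool pointing down it reaches from about 0.425 to 0.925 m from the base axis. Payload 12.5 kg.
Tool frame: the origin (TCP) lies at the centre of the arm's flange, where the gripper is bolted on; the fingertips stand bot.tips_ahead ahead of it and the grasp point (between the pads) lies 155 mm ahead of it (bot.tips_ahead is the distance from the TCP to the fingertips, in m); z points along the fingers, y is the line along which they close (so a half turn about z gives the same grasp; the last joint's range is limited). The gripper opens to 85 mm and grips with 20 to 120 N. Pads are 22 mm wide; open, the fingers measure 114 mm over their backs; the gripper's body (76 mm by 85 mm) begins 54 mm behind the grasp point. The pads swing forward as they close: fully open they stand 13 mm farther back than shut.
Start: joints at [1.199, 0.491, 1.559, -0, 1.092, -0.106], TCP at [0.164, 0.603, 0.405] pointing down, gripper open.
Joint ranges: [-3.1, 3.1], [-0.84, 2.19], [0.05, 2.79], [-1.13, 4.28], [0.06, 2.93], [-2.69, 2.69]. Speed limits (rad/s): [2.22, 2.22, 2.79, 3.14, 3.14, 3.14].

## Interface

Orientations are given as a rotation vector (axis times angle).
In Python, from cell import bot gives the robot as it stands.
- The arm moves only by the tool move_arm, never from a script. Its arguments are lists of equal length, an entry for each row: "linear": the shift along the tool's x, y, z in units of 0.5 m (1.0 is 0.5 m), a list of three; "delta_rot": the turn, a rotation vector about the tool's x, y, z in units of 60 degrees (1.0 is 60 degrees), a list of three. In form: {"linear": [[tx, ty, tz], ...], "delta_rot": [[ax, ay, az], ...]}. A call has 1 to 20 rows; each row is the pose to reach, as a shift and turn from the pose commanded when the call began, along the tool's axes at that moment; what a row does not reach only later rows make up. A row lasts 1/8 s, in which the tool goes at most 62.5 mm and 10.7 degrees, less where a joint would pass 70% of its speed; a pose out of reach is approached as far as the arm can. A call with a number of a shift or a turn outside -1 to 1 is refused whole. A call with a gripper value outside its range is refused whole. "grip" is the opening, from 0 (shut) to 1 (fully open), set as the call begins (left out, the last holds). The fingers move at their own pace and stop on an object; the grip force is fixed at half the most. Time passes only in rows, so rows that repeat a pose let the fingers close. It gives the time, the measured TCP pose, the force, the opening and the grip force at its end, in the units of the state.
- bot.get_state(): the state, without advancing time (a new reading comes with each control period).
- bot.camera(name): name is "side" or "top"; returns a dict with "frame" (420x560x3 uint8, red, green, blue), "z_map" (420x560 float32, m along the optical axis (not along the pixel's ray), 0 where there is no reading), "vertical_fov" (degrees; the focal length in pixels is half the picture's height over the tangent of half this angle, whatever the lens; pixels are square), "cx", "cy" (the principal point, pixels), "extrinsics" (4x4, takes a point from world to camera coordinates). Camera axes: x right, y down, z forward; pixel columns grow to the right and rows downward; lengths in m; the calibration is good to about 2 mm. A picture is of the moment at which its call begins.
- bot.close_job(): hands the job in; it is judged then, once.
The state is a dict: "time": time; "joint_pos": joint angles; "joint_vel": joint speeds; "effort": joint torques, N m; "eef_pos": TCP position; "tcp_rot": TCP orientation; "contact_force": force on the tool from outside, world axes, zero at the start; "wrist_torque": the same for the moment, N m; "opening": finger opening in m; "finger_force": force on a finger pad.
Only numpy, scipy, OpenCV 4.12 (cv2) and the standard library are available. Lean on these libraries where they do the work, as an engineer would, in place of code of your own. Each camera call takes 0.05 s, during which the arm holds its last target. There are 200 camera calls.

## Working session

There is one attempt and no reset: what is moved stays moved. The work goes in short steps, Python scripts to look and compute and a tool call to move; the robot and the scene stay as the last step left them, time stands still between calls to the robot, and variables do not carry over. Pictures are saved under pics/ and viewed, at most 11 in all, crops included, and the job is handed in when it is done.

Besides the shell and the picture viewer there is one more tool, called by a JSON object that holds its "name" and its "arguments". move_arm: Moves the arm, as the interface text tells. Its arguments: {"type":"object","properties":{"linear":{"type":"array"},"delta_rot":{"type":"array"},"grip":{"type":"number"}},"required":["linear","delta_rot"]}

```bash
mkdir -p pics; ls; cat > h.py <<'E'
import numpy as np, cv2
from cell import bot
from scipy.spatial.transform import Rotation as R
def cam(n):
    c=bot.camera(n); f=210/np.tan(np.radians(c['vertical_fov']/2)); E=np.array(c['extrinsics'])
    return c,f,E
def cloud(n):
    c,f,E=cam(n); z=c['z_map']; v,u=np.mgrid[:420,:560]
    P=np.stack([(u-c['cx'])/f*z,(v-c['cy'])/f*z,z],-1)
    W=(P-E[:3,3])@E[:3,:3]; W[z==0]=np.nan
    return c['frame'],W
E
python3 - <<'E'
from h import *
for n in ('top','side'):
    fr,W=cloud(n); np.savez(n,fr=fr,W=W)
    cv2.imwrite(f'pics/{n}0.png',cv2.resize(fr[...,::-1],(800,600),interpolation=cv2.INTER_CUBIC))
    c,f,E=cam(n); print(n,f,c['cx'],c['cy'],-E[:3,:3].T@E[:3,3],E[:3,:3].round(3))
print(bot.tips_ahead,bot.get_state())
E
```

```text
pics
top 403.63061783481527 279.0053717397277 215.00805232834918 [ 0.30697185 -0.00320959  1.25989053] [[-0.112 -0.994 -0.004]
 [-0.973  0.111 -0.204]
 [ 0.204 -0.019 -0.979]]
side 432.2196113575234 277.5044604072756 210.8849479598375 [ 0.17085657 -0.828673    0.82515151] [[ 0.901 -0.433 -0.013]
 [-0.278 -0.555 -0.784]
 [ 0.333  0.71  -0.62 ]]
0.1734 {'time': 0.2, 'joint_pos': array([ 1.19937799e+00,  4.91294498e-01,  1.55921710e+00, -1.50235351e-05,
        1.09172418e+00, -1.05599759e-01]), 'joint_vel': array([-0.00094234, -0.00107304, -0.00112465,  0.00018534, -0.00090747,
       -0.00173558]), 'effort': array([ 5.86081005e-04, -6.18186378e+01, -2.61514628e+01, -8.74306170e-05,
        3.03257781e-03,  2.54565009e-05]), 'eef_pos': array([0.16415931, 0.60303723, 0.40437243]), 'tcp_rot': array([-4.16289378e-01, -3.11374908e+00,  9.86522718e-04]), 'contact_force': array([-0.05892842,  0.1417886 ,  0.59016504]), 'wrist_torque': array([-0.03424747, -0.00427375,  0.00021235]), 'finger_force': 0.0, 'opening': 0.08519032409174082}
```

View pics/top0.png

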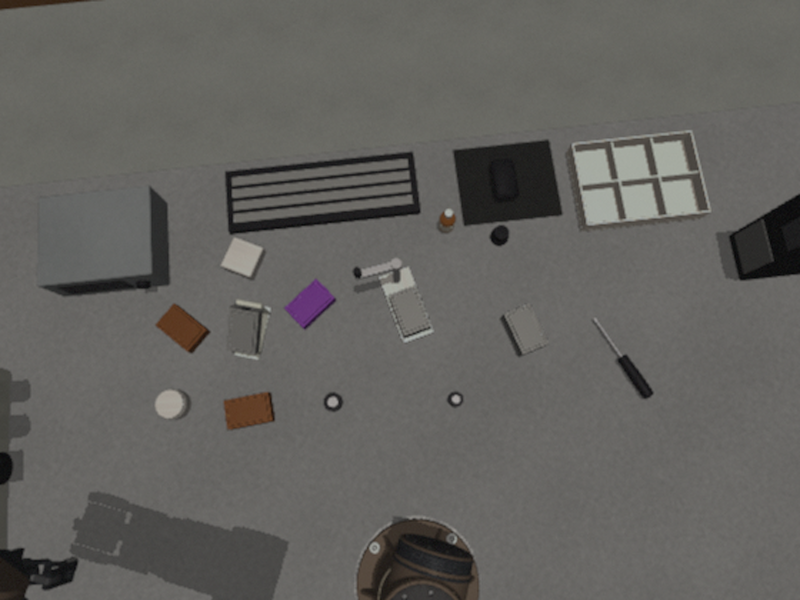

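View pics/side0.png

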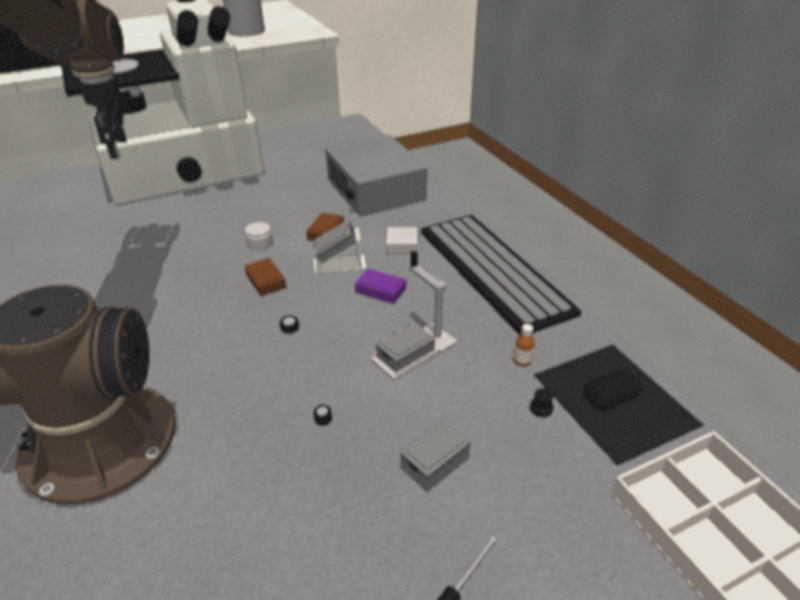

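The pictures are in 800x600 pixels. In the top view:
- The deep case is the grey one at (525,330), and it is the only grey case lying free on the bench.
- The dock with its locked case is at (408,305), and the retainer is swung out with its knob at (357,272).
- The thin case is the grey one on the white stand at (247,330). The look-alikes are purple (310,303) and brown (182,328) and (248,410), so they are excluded by colour.

Next I'll measure and check this with one crop.

```bash
python3 - <<'E'
from h import *
T=np.load('top.npz');S=np.load('side.npz')
def rect(P):
    (c,s,a)=cv2.minAreaRect((P[:,:2]*1000).astype(np.float32)); return np.round(c,1),np.round(s,1),round(a,1)
for n,D in (('top',T),('side',S)):
    W=D['W'];fr=D['fr'].astype(int)
    print(n,'bench z',np.nanmedian(W[(np.abs(W[...,2])<.02)][:,2]))
    # regions by world location
    if n=='top':
        ctr={k:W[v,u] for k,(u,v) in dict(deep=(367,231),dock=(286,218),thin=(171,231),knob=(250,190),mA=(233,281),mB=(319,279)).items()}
        print({k:v.round(3) for k,v in ctr.items()})
    for k in('deep','dock','thin'):
        c=ctr[k]; m=(np.hypot(W[...,0]-c[0],W[...,1]-c[1])<.095)&(W[...,2]>.006)
        print(k,np.histogram(W[m][:,2],bins=np.arange(0,.18,.01))[0])
        sel=W[m&(W[...,2]>(.036 if k!='thin' else .03))&(W[...,2]<(.056 if k!='thin' else .14))]
        print(' ',k,len(sel),rect(sel) if len(sel) else '', 'top z', np.percentile(sel[:,2],[5,50,95]).round(4))
t=T['fr'][:,:,::-1];s=S['fr'][:,:,::-1]
a=[cv2.resize(x,(400,300),interpolation=cv2.INTER_CUBIC) for x in (t[200:260,140:220],t[170:245,240:340],t[200:260,330:410],s[150:210,205:285])]
cv2.imwrite('pics/crop.png',np.vstack([np.hstack(a[:2]),np.hstack(a[2:])]))
E
```

```text
top bench z -4.940925796959345e-06
{'deep': array([nan, nan, nan]), 'dock': array([ 0.547, -0.047,  0.052]), 'thin': array([0.54 , 0.297, 0.083]), 'knob': array([0.615, 0.049, 0.165]), 'mA': array([0.378, 0.136, 0.012]), 'mB': array([ 0.354, -0.125,  0.023])}
deep [0 0 0 0 0 0 0 0 0 0 0 0 0 0 0 0 0]Traceback (most recent call last):
  File "<stdin>", line 16, in <module>
    return _quantile_unchecked(
        a, q, axis, out, overwrite_input, method, keepdims, weights)
    return _ureduce(a,
                    func=_quantile_ureduce_func,
    ...<5 lines>...
                    overwrite_input=overwrite_input,
                    method=method)
    r = func(a, **kwargs)
    result = _quantile(arr,
                       quantiles=q,
    ...<2 lines>...
                       out=out,
                       weights=wgt)
    slices_having_nans = np.isnan(arr[-1, ...])
                                  ~~~^^^^^^^^^
IndexError: index -1 is out of bounds for axis 0 with size 0
```

```bash
python3 - <<'E'
from h import *
T=np.load('top.npz');S=np.load('side.npz')
t=T['fr'][:,:,::-1];s=S['fr'][:,:,::-1]
a=[cv2.resize(x,(400,300),interpolation=cv2.INTER_CUBIC) for x in (t[200:260,140:220],t[170:245,240:340],t[200:260,330:410],s[150:210,205:285])]
cv2.imwrite('pics/crop.png',np.vstack([np.hstack(a[:2]),np.hstack(a[2:])]))
def rect(P):
    (c,s,a)=cv2.minAreaRect((P[:,:2]*1000).astype(np.float32)); return np.round(c,1),np.round(s,1),round(a,1)
W=T['W']
ctr={k:np.nanmedian(W[v-3:v+4,u-3:u+4].reshape(-1,3),0) for k,(u,v) in dict(deep=(367,231),dock=(286,218),thin=(171,231)).items()}
print(ctr)
for n,D in (('top',T),('side',S)):
    W=D['W']
    for k in('deep','dock','thin'):
        c=ctr[k]; m=(np.hypot(W[...,0]-c[0],W[...,1]-c[1])<.1)&(W[...,2]>.006)
        print(n,k,np.histogram(W[m][:,2],bins=np.arange(0,.18,.01))[0])
        lo,hi=dict(deep=(.036,.056),dock=(.038,.058),thin=(.045,.14))[k]
        sel=W[m&(W[...,2]>lo)&(W[...,2]<hi)]
        print(' ',len(sel),rect(sel), 'z', np.percentile(sel[:,2],[5,50,95]).round(4))
        if k=='thin':
            A=np.c_[sel[:,:2],np.ones(len(sel))]; q=np.linalg.lstsq(A,sel[:,2],rcond=None)[0]; print('plane',q,np.degrees(np.arctan(np.hypot(*q[:2]))),np.degrees(np.arctan2(q[1],q[0])))
E
```

```text
{'deep': array([ 0.47923572, -0.28663675,  0.04760142]), 'dock': array([ 0.54709221, -0.04659226,  0.04897283]), 'thin': array([0.53993339, 0.2969624 , 0.08389993])}
top deep [ 40  24  28  35 561  58   0   0   0   0   0   0   0   0   0   0   0]
  641 (array([ 482.4, -292.3]), array([96.9, 63.5]), 15.9) z [0.0406 0.0463 0.051 ]
top dock [185 187  20  18 475 156   4   8   2   6   3   1  10 121  13   0   0]
  632 (array([564.2, -46.2]), array([127.3,  62.3]), 13.7) z [0.0428 0.0481 0.0525]
top thin [ 52  17  28   7  14  67 122 190 191 182  62   0   0   0   0   0   0]
  820 (array([549. , 298.7]), array([ 64.5, 106.9]), 73.7) z [0.0557 0.0811 0.1013]
plane [ 0.33019869 -0.0092269  -0.09700262] 18.27981415988826 -1.6006272218504327
side deep [ 52 120 135 133 949  50   0   0   0   0   0   0   0   0   0   0   0]
  1048 (array([ 485.6, -290.9]), array([99.3, 64.4]), 17.1) z [0.0402 0.047  0.0499]
side dock [129 284 121 126 444 200  18  15  18  18  18  19  24 102  10   0   0]
  658 (array([572. , -42.7]), array([138.8,  65.5]), 14.4) z [0.0409 0.0486 0.0524]
side thin [162  20  27  29  35  76  95 120 127  97  41   0   0   0   0   0   0]
  576 (array([551.7, 298.1]), array([ 66.7, 106.7]), 73.8) z [0.0516 0.0784 0.1013]
plane [ 0.34250847  0.19152281 -0.16528561] 21.426008927440822 29.21291087832659
```

View pics/crop.png

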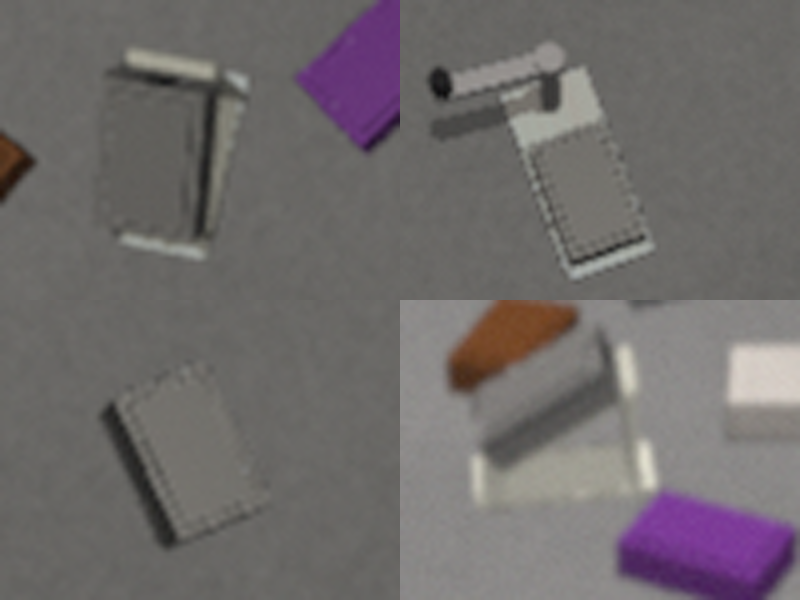

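The crop confirms the choices. The thin case is the grey one tilted on the white stand (top left). The dock has its locked grey case and the swung-out arm (top right). The deep case is the tall grey one lying free (bottom left). Next I'll take finer measurements.

```bash
cat > m.py <<'E'
from h import *
def avg(n,k=8):
    F=[];Z=[]
    for i in range(k):
        c,f,E=cam(n);F.append(c['frame'].astype(float));z=c['z_map'].astype(float);z[z==0]=np.nan;Z.append(z)
    z=np.nanmedian(Z,0);fr=np.mean(F,0);v,u=np.mgrid[:420,:560]
    d=np.stack([(u-c['cx'])/f,(v-c['cy'])/f,np.ones_like(z)],-1)
    C=-E[:3,:3].T@E[:3,3]; ray=d@E[:3,:3]
    return fr,C+ray*z[...,None],C,ray
def rect(P):
    (c,s,a)=cv2.minAreaRect((P[:,:2]*1000).astype(np.float32)); return np.round(c,1),np.round(s,1),round(a,1)
E
python3 - <<'E'
from m import *
for n in('top','side'):
    fr,W,C,ray=avg(n); np.savez(n+'a',fr=fr,W=W,C=C,ray=ray)
    def onplane(m,h): return C+ray[m]*((h-C[2])/ray[m][:,2])[:,None]
    near=lambda x,y,r:np.hypot(W[...,0]-x,W[...,1]-y)<r
    big=lambda m:(lambda q:q[1]==1+np.argmax(q[2][1:,4]))(cv2.connectedComponentsWithStats(m.astype(np.uint8))[:3])
    z=W[...,2]
    m=big(near(.482,-.292,.09)&(z>.041)&(z<.056)); P=W[m]
    print(n,'deep',rect(P),'plane',rect(onplane(m,.045)),'z',np.percentile(z[m],[10,50,90]).round(4))
    # locked case
    m=near(.55,-.046,.12)&(z>.042)&(z<.056)
    m=big(cv2.morphologyEx(m.astype(np.uint8),cv2.MORPH_OPEN,np.ones((5,5)))>0); print('locked',rect(W[m]),rect(onplane(m,.047)),np.percentile(z[m],[10,50,90]).round(4))
    # dock white plate
    g=fr.min(-1); 
    m=near(.57,-.04,.16)&(z>.004)&(z<.03); print('dock',rect(W[big(m)]))
    m2=near(.57,-.04,.13)&(g>np.nanmedian(g)+45)&(z<.03); print('white',m2.sum(),rect(onplane(m2,.010)))
    # bar & knob
    m=near(.63,.01,.13)&(z>.12)&(z<.15); print('bar',rect(W[m]),np.median(z[m]))
    m=near(.63,.03,.13)&(z>.15); print('knob',m.sum(),np.nanmedian(W[m],0).round(4), 'dark', )
    dk=near(.615,.05,.05)&(fr.max(-1)<45)&(z>.1); print(dk.sum(),np.nanmean(W[dk],0).round(4))
    # thin
    m=near(.55,.297,.075)&(z>.05); P=W[m]
    best=0;rng=np.random.default_rng(0)
    for _ in range(500):
        a=P[rng.choice(len(P),3,False)];nn=np.cross(a[1]-a[0],a[2]-a[0]);l=np.linalg.norm(nn)
        if l<1e-4: continue
        nn/=l; nn*=np.sign(nn[2]); 
        if nn[2]<.6: continue
        i=np.abs((P-a[0])@nn)<.003
        if i.sum()>best: best=i.sum();I=i
    Q=P[I];c=Q.mean(0);nn=np.linalg.svd(Q-c)[2][2];nn*=np.sign(nn[2])
    I=np.abs((P-c)@nn)<.005;Q=P[I];
    ex=np.array([0,0,1])-nn*nn[2];ex/=np.linalg.norm(ex);ey=np.cross(nn,ex)
    q=np.c_[(Q-c)@ex,(Q-c)@ey]; rc=rect(q); 
    o=c+ex*rc[0][0]/1e3+ey*rc[0][1]/1e3
    print('thin',len(P),len(Q),'n',nn.round(3),'tilt',np.degrees(np.arccos(nn[2])),'up az',np.degrees(np.arctan2(ex[1],ex[0])),rc,'lid centre',o.round(4))
E
```

```text
top deep (array([ 482.8, -292.4]), array([95.8, 62.3]), 16.0) plane (array([ 482.3, -291.7]), array([95.4, 62. ]), 16.0) z [0.0434 0.0468 0.0484]
locked (array([549.7, -49.6]), array([96.4, 61.7]), 13.4) (array([549. , -49.6]), array([96. , 61.7]), 13.2) [0.0451 0.0485 0.0501]
dock (array([571.3, -44.4]), array([159.3,  72.1]), 13.6)
white 215 (array([573. , -43.1]), array([155.4,  67.8]), 13.8)
bar (array([625.2,   8.3]), array([21.9, 98.5]), 7.5) 0.13473935409206428
knob 30 [0.6151 0.0488 0.164 ] dark
24 [0.6143 0.0499 0.1616]
thin 815 617 n [-0.476  0.112  0.873] tilt 29.23882135021701 up az -13.197968006818918 (array([-2.5,  2.6]), array([61.7, 96.1]), 86.7) lid centre [0.5364 0.3023 0.0811]
side deep (array([ 485.9, -290.4]), array([96.3, 62.1]), 16.1) plane (array([ 484.9, -291.8]), array([97.3, 63.3]), 16.3) z [0.044  0.0476 0.0487]
locked (array([552.1, -47.3]), array([95.6, 63.3]), 14.3) (array([551.1, -50. ]), array([98.5, 64.9]), 13.9) [0.0458 0.0495 0.0506]
dock (array([574.8, -42.5]), array([159.6,  73.5]), 13.4)
white 116 (array([575.6, -46.7]), array([156.4,  55.3]), 11.2)
bar (array([628.5,   8.9]), array([22.3, 97.3]), 7.9) 0.1354005980082375
knob 42 [0.6191 0.0463 0.1617] dark
29 [0.6175 0.0452 0.154 ]
thin 554 296 n [-0.499  0.1    0.861] tilt 30.614972978116842 up az -11.30477036074884 (array([-0.1,  5.7]), array([61.7, 95.9]), 85.2) lid centre [0.539  0.3039 0.0822]
```

```bash
cat > p.py <<'E'
from h import *
np.set_printoptions(suppress=True)
def down(yaw,tiltn=None):
    a=np.radians(yaw); return frame([np.cos(a),np.sin(a),0],[0,0,1])
def frame(ex,n):
    z=-np.array(n,float);z/=np.linalg.norm(z);x=np.array(ex,float);x-=z*(x@z);x/=np.linalg.norm(x)
    return np.c_[x,np.cross(z,x),z]
def cur():
    s=bot.get_state();return s,R.from_rotvec(s['tcp_rot']).as_matrix(),np.array(s['eef_pos'])
def plan(ws):
    s,R0,p0=cur(); print('t',round(s['time'],2),'pos',p0.round(4),'op',round(s['opening'],4),'F',s['contact_force'].round(1),'T',s['wrist_torque'].round(2),'R x',R0[:,0].round(3))
    for p,Rt in ws:
        if Rt is None: Rt=R0
        D=[R.from_matrix(R0.T@Rt@np.diag(k)).as_rotvec() for k in ([1,1,1],[-1,-1,1])]
        d=min(D,key=np.linalg.norm)
        print('lin',(R0.T@(np.array(p)-p0)/.5).round(4),'rot',(d/np.pi*3).round(4),'deg',round(np.degrees(np.linalg.norm(d)),1))
E
python3 - <<'E'
from p import *
plan([((.50,.15,.40),None),((.50,.15,.40),down(16)),((.484,-.2915,.30),down(16)),((.484,-.2915,.18),down(16))])
E
```

```text
t 1.0 pos [0.1642 0.603  0.4047] op 0.0853 F [-0.1  0.1  0.1] T [ 0.04 -0.04  0.01] R x [-0.965  0.263 -0.   ]
lin [-0.8861 -0.6978  0.0094] rot [0. 0. 0.] deg 0.0
lin [-0.8861 -0.6978  0.0094] rot [ 0.      0.0001 -0.5205] deg 31.2
lin [-1.0872 -1.5583  0.2094] rot [ 0.      0.0001 -0.5205] deg 31.2
lin [-1.0872 -1.5583  0.4494] rot [ 0.      0.0001 -0.5205] deg 31.2
```

{"name": "move_arm", "arguments": {"linear": [[-0.886,-0.698,0.01],[-0.886,-0.698,0.01],[-0.886,-0.698,0.01],[-0.886,-0.698,0.01],[-0.886,-0.698,0.01],[-0.886,-0.698,0.01],[-0.886,-0.698,0.01],[-0.886,-0.698,0.01],[-0.886,-0.698,0.01],[-0.886,-0.698,0.01],[-0.886,-0.698,0.01],[-0.886,-0.698,0.01]], "delta_rot": [[0,0,-0.52],[0,0,-0.52],[0,0,-0.52],[0,0,-0.52],[0,0,-0.52],[0,0,-0.52],[0,0,-0.52],[0,0,-0.52],[0,0,-0.52],[0,0,-0.52],[0,0,-0.52],[0,0,-0.52]], "grip": 1}}

```text
time: 2.5
eef_pos: [0.4992, 0.151, 0.3998]
tcp_rot: [0.438, -3.111, -0.0]
contact_force: [-1.2, -0.3, -0.5]
opening: 0.0855
finger_force: 0.0
```

```bash
python3 - <<'E'
from p import *
plan([((.484,-.2915,.27),down(16)),((.484,-.2915,.18),down(16))])
E
```

```text
t 2.5 pos [0.4992 0.151  0.3998] op 0.0855 F [-1.2 -0.3 -0.5] T [-0.02 -0.    0.07] R x [-0.961 -0.276  0.   ]
lin [ 0.2738 -0.8421  0.2594] rot [ 0.0002 -0.      0.0008] deg 0.0
lin [ 0.2738 -0.8421  0.4394] rot [ 0.0002 -0.      0.0008] deg 0.0
```

{"name": "move_arm", "arguments": {"linear": [[0.274,-0.842,0.1],[0.274,-0.842,0.1],[0.274,-0.842,0.1],[0.274,-0.842,0.1],[0.274,-0.842,0.1],[0.274,-0.842,0.1],[0.274,-0.842,0.1],[0.274,-0.842,0.1],[0.274,-0.842,0.2],[0.274,-0.842,0.26],[0.274,-0.842,0.26],[0.274,-0.842,0.26],[0.274,-0.842,0.26]], "delta_rot": [[0,0,0],[0,0,0],[0,0,0],[0,0,0],[0,0,0],[0,0,0],[0,0,0],[0,0,0],[0,0,0],[0,0,0],[0,0,0],[0,0,0],[0,0,0]]}}

```text
time: 4.12
eef_pos: [0.4844, -0.2921, 0.2712]
tcp_rot: [-0.437, 3.109, -0.002]
contact_force: [-0.2, 0.9, -0.5]
opening: 0.0854
finger_force: 0.0
```

```bash
python3 - <<'E'
from p import *
plan([((.484,-.2915,.18),down(16))])
fr,W=cloud('side');cv2.imwrite('pics/s1.png',cv2.resize(fr[260:380,250:410,::-1],(800,600),interpolation=cv2.INTER_CUBIC))
E
```

```text
t 4.12 pos [ 0.4844 -0.2921  0.2712] op 0.0854 F [-0.2  0.9 -0.5] T [-0.03  0.01 -0.01] R x [-0.961 -0.276 -0.001]
lin [0.0007 0.0018 0.1823] rot [-0.0017  0.0014  0.0002] deg 0.1
```

View pics/s1.png

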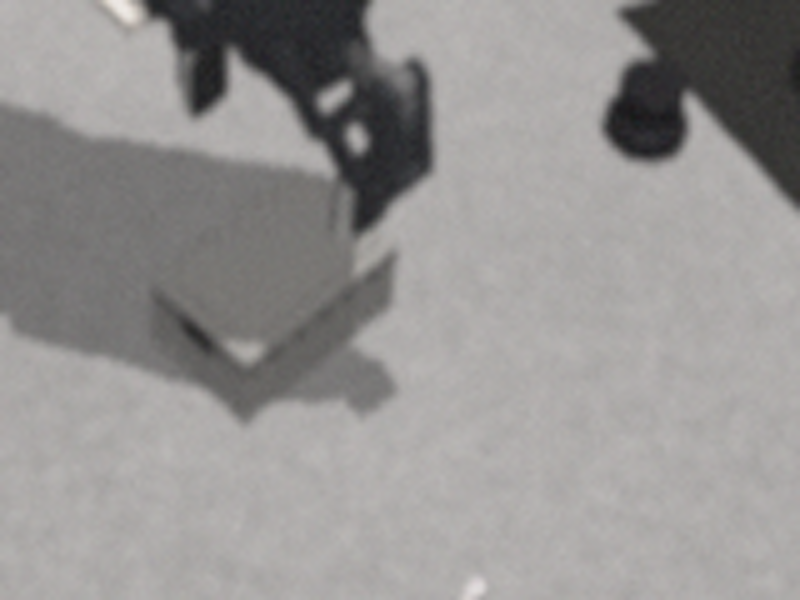

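The open fingers straddle the deep case: the near fingertip is at (370,225) in the crop, outside the case's long edge, and the far one is at (205,110). The way down is clear, so I'll descend and close.

{"name": "move_arm", "arguments": {"linear": [[0,0.002,0.06],[0,0.002,0.12],[0,0.002,0.16],[0,0.002,0.182],[0,0.002,0.182]], "delta_rot": [[0,0,0],[0,0,0],[0,0,0],[0,0,0],[0,0,0]]}}

```text
time: 4.8
eef_pos: [0.4838, -0.2916, 0.1787]
tcp_rot: [0.436, -3.111, -0.0]
contact_force: [0.5, 1.0, 0.0]
opening: 0.0853
finger_force: 0.0
```

{"name": "move_arm", "arguments": {"linear": [[0,0,0],[0,0,0],[0,0,0],[0,0,0],[0,0,0],[0,0,0],[0,0,0],[0,0,0]], "delta_rot": [[0,0,0],[0,0,0],[0,0,0],[0,0,0],[0,0,0],[0,0,0],[0,0,0],[0,0,0]], "grip": 0}}

```text
time: 5.8
eef_pos: [0.4839, -0.2916, 0.1798]
tcp_rot: [-0.436, 3.11, -0.002]
contact_force: [-0.9, 1.5, 5.5]
opening: 0.0611
finger_force: 65.8
```

```bash
python3 - <<'E'
from p import *
plan([((.484,-.2915,.30),None)]); print(bot.get_state()['finger_force'])
fr,W=cloud('side');cv2.imwrite('pics/s2.png',cv2.resize(fr[260:380,250:410,::-1],(800,600),interpolation=cv2.INTER_CUBIC))
E
```

```text
t 5.8 pos [ 0.4839 -0.2916  0.1798] op 0.0611 F [-0.9  1.5  5.5] T [0.16 0.2  0.04] R x [-0.961 -0.275 -0.001]
lin [-0.0005 -0.0001 -0.2404] rot [0. 0. 0.] deg 0.0
65.75144290924072
```

```bash
python3 - <<'E'
from p import *
plan([((.484,-.2915,.30),None),((.551,-.0485,.30),down(13.7)),((.551,-.0485,.245),down(13.7))])
E
```

```text
t 5.85 pos [ 0.4839 -0.2916  0.1798] op 0.0611 F [-0.6  0.5  4.4] T [0.18 0.14 0.09] R x [-0.961 -0.275 -0.001]
lin [-0.0005 -0.0001 -0.2404] rot [0. 0. 0.] deg 0.0
lin [-0.2631  0.4303 -0.2406] rot [-0.0012  0.001   0.0379] deg 2.3
lin [-0.263   0.4304 -0.1306] rot [-0.0012  0.001   0.0379] deg 2.3
```

View pics/s2.png

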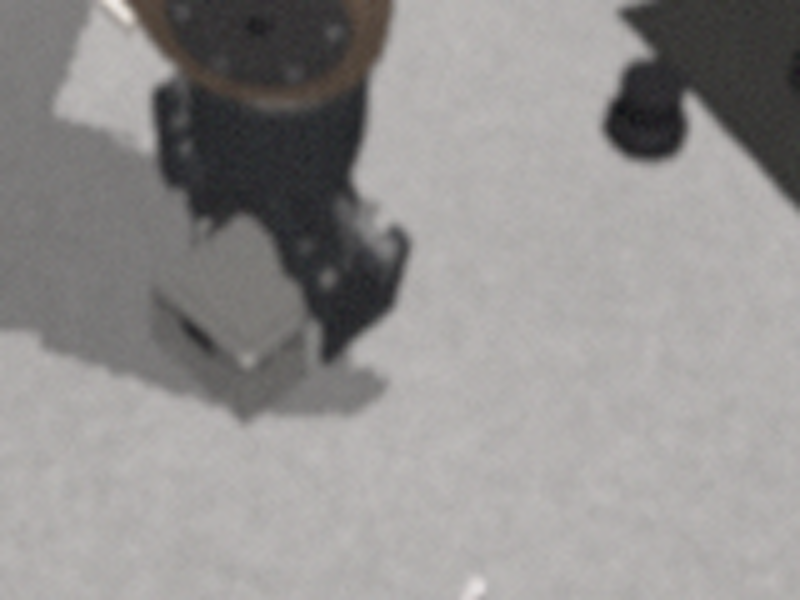

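The pads grip the long sides of the deep case in mid-length. The near fingertip is at (330,355), just above the case's foot. Next I'll lift it and carry it over the dock.

{"name": "move_arm", "arguments": {"linear": [[0,0,-0.06],[0,0,-0.16],[0,0,-0.24],[-0.053,0.086,-0.24],[-0.105,0.172,-0.24],[-0.158,0.258,-0.24],[-0.21,0.344,-0.24],[-0.263,0.43,-0.24],[-0.263,0.43,-0.2],[-0.263,0.43,-0.16],[-0.263,0.43,-0.13],[-0.263,0.43,-0.13],[-0.263,0.43,-0.13]], "delta_rot": [[0,0,0],[0,0,0],[0,0,0],[0,0,0.01],[0,0,0.02],[0,0,0.03],[0,0,0.038],[0,0,0.038],[0,0,0.038],[0,0,0.038],[0,0,0.038],[0,0,0.038],[0,0,0.038]]}}

```text
time: 7.48
eef_pos: [0.5512, -0.0488, 0.2443]
tcp_rot: [-0.374, 3.119, -0.0]
contact_force: [-0.2, -0.9, -2.4]
opening: 0.0613
finger_force: 66.3
```

```bash
python3 - <<'E'
from p import *
plan([((.551,-.0485,.23),down(13.7))]); print(bot.get_state()['finger_force'])
fr,W=cloud('side');cv2.imwrite('pics/s3.png',cv2.resize(fr[160:280,220:380,::-1],(800,600),interpolation=cv2.INTER_CUBIC))
E
```

```text
t 7.47 pos [ 0.5512 -0.0488  0.2443] op 0.0613 F [-0.2 -0.9 -2.4] T [-0.05  0.02  0.  ] R x [-0.972 -0.236 -0.001]
lin [0.0002 0.0008 0.0285] rot [-0.0002  0.0007 -0.0005] deg 0.1
66.31620168685913
```

View pics/s3.png

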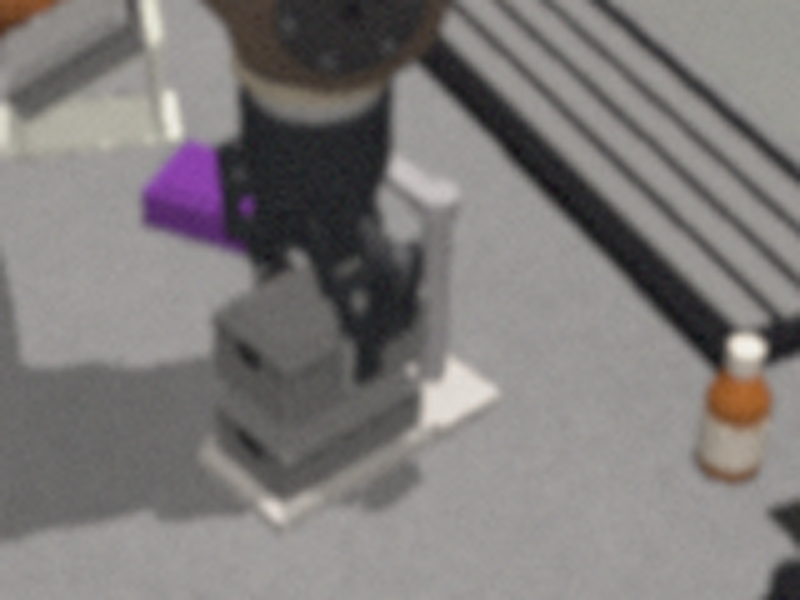

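The held deep case hangs squarely over the locked case: its foot corner is at (285,430) and the locked case's lid corner at (285,465). Clearance is about 15 mm, so I'll lower it gently.

{"name": "move_arm", "arguments": {"linear": [[0,0.001,0.01],[0,0.001,0.018],[0,0.001,0.022],[0,0.001,0.026],[0,0.001,0.028],[0,0.001,0.03],[0,0.001,0.031],[0,0.001,0.031]], "delta_rot": [[0,0,0],[0,0,0],[0,0,0],[0,0,0],[0,0,0],[0,0,0],[0,0,0],[0,0,0]]}}

```text
time: 8.52
eef_pos: [0.5509, -0.0482, 0.2282]
tcp_rot: [-0.374, 3.119, 0.0]
contact_force: [-0.4, 0.0, -2.4]
opening: 0.0611
finger_force: 66.4
```

{"name": "move_arm", "arguments": {"linear": [[0,0,0.001],[0,0,0.002],[0,0,0.002],[0,0,0.002]], "delta_rot": [[0,0,0],[0,0,0],[0,0,0],[0,0,0]]}}

```text
time: 9.02
eef_pos: [0.5509, -0.0481, 0.2272]
tcp_rot: [-0.375, 3.119, 0.0]
contact_force: [0.4, 0.6, -2.3]
opening: 0.0614
finger_force: 66.4
```

{"name": "move_arm", "arguments": {"linear": [[0,0,0.001],[0,0,0.002],[0,0,0.003],[0,0,0.004],[0,0,0.004],[0,0,0.004]], "delta_rot": [[0,0,0],[0,0,0],[0,0,0],[0,0,0],[0,0,0],[0,0,0]]}}

```text
time: 9.78
eef_pos: [0.5508, -0.0481, 0.2258]
tcp_rot: [-0.374, 3.119, -0.0]
contact_force: [-3.1, 0.7, 6.9]
opening: 0.0612
finger_force: 67.7
```

Contact came at z 0.2258, which is exactly the nested height (grasp height 0.1798 + 0.046). I'll confirm by feel with a small shift along the dock each way.

{"name": "move_arm", "arguments": {"linear": [[0.002,0,-0.001],[0.004,0,-0.001],[0.006,0,-0.001],[0.006,0,-0.001]], "delta_rot": [[0,0,0],[0,0,0],[0,0,0],[0,0,0]]}}

```text
time: 10.28
eef_pos: [0.5488, -0.0487, 0.2259]
tcp_rot: [-0.373, 3.116, -0.001]
contact_force: [7.2, 3.5, -0.6]
opening: 0.0613
finger_force: 66.4
```

{"name": "move_arm", "arguments": {"linear": [[-0.004,0,0],[-0.007,0,0],[-0.01,0,0],[-0.012,0,0],[-0.012,0,0]], "delta_rot": [[0,0,0],[0,0,0],[0,0,0],[0,0,0],[0,0,0]]}}

```text
time: 10.9
eef_pos: [0.5528, -0.0477, 0.2258]
tcp_rot: [0.374, -3.116, -0.001]
contact_force: [-9.7, -3.6, 9.8]
opening: 0.0613
finger_force: 68.0
```

Walls were felt on both sides (-8 N and +10 N along the dock), so it is nested. I'll re-centre, release and back off.

{"name": "move_arm", "arguments": {"linear": [[0.003,0,0],[0.006,0,0],[0.006,0,0.001]], "delta_rot": [[0,0,0],[0,0,0],[0,0,0]]}}

```text
time: 11.28
eef_pos: [0.5511, -0.0482, 0.2258]
tcp_rot: [-0.375, 3.118, -0.001]
contact_force: [-3.1, 1.4, 15.3]
opening: 0.061
finger_force: 68.2
```

{"name": "move_arm", "arguments": {"linear": [[0,0,0],[0,0,0],[0,0,0],[0,0,0],[0,0,0],[0,0,0]], "delta_rot": [[0,0,0],[0,0,0],[0,0,0],[0,0,0],[0,0,0],[0,0,0]], "grip": 1}}

```text
time: 12.02
eef_pos: [0.5509, -0.0482, 0.2252]
tcp_rot: [-0.374, 3.119, 0.0]
contact_force: [-0.1, -0.2, -0.6]
opening: 0.0854
finger_force: 0.0
```

{"name": "move_arm", "arguments": {"linear": [[0,0,-0.03],[0,0,-0.08],[0,0,-0.18],[0,0,-0.28],[0,0,-0.34],[0,0,-0.34]], "delta_rot": [[0,0,0],[0,0,0],[0,0,0],[0,0,0],[0,0,0],[0,0,0]]}}

```text
time: 12.78
eef_pos: [0.5506, -0.0481, 0.3984]
tcp_rot: [-0.374, 3.114, -0.002]
contact_force: [-0.5, 0.7, 0.6]
opening: 0.0854
finger_force: 0.0
```

```bash
python3 - <<'E'
from p import *
# thin: average of two views; lid panel plane measured
n=np.array([-.488,.106,.867]);n/=np.linalg.norm(n)
for n_ in('top','side'):
    d=np.load(n_+'a.npz');W=d['W']; c=np.array({'top':[.5364,.3023,.0811],'side':[.539,.3039,.0822]}[n_])
    nn=np.array({'top':[-.476,.112,.873],'side':[-.499,.1,.861]}[n_]);nn/=np.linalg.norm(nn)
    m=np.abs((W-c)@nn)<.006; m&=np.linalg.norm(W-c,axis=-1)<.07
    P=W[m]-c; az=np.radians(-13); ex=np.array([np.cos(az),np.sin(az),0]);ex-=nn*(ex@nn);ex/=np.linalg.norm(ex);ey=np.cross(nn,ex)
    q=np.c_[P@ex,P@ey]*1000
    r=cv2.minAreaRect(q.astype(np.float32)); print(n_,np.round(r[0],1),np.round(r[1],1),round(r[2],1),'h',np.percentile(P@nn*1e3,[10,50,90]).round(1))
    b=np.abs(q[:,0])<25; print(' ey edges',np.percentile(q[b,1],[1,99]).round(1),' ex edges',np.percentile(q[np.abs(q[:,1])<20,0],[1,99]).round(1), 'count',len(q))
plan([])
E
```

```text
top [-0.2  0.1] [62.1 96.5] 86.5 h [-3.4  0.1  1.8]
 ey edges [-30.9  29.9]  ex edges [-47.4  47.7] count 632
side [ 0. -0.] [61.7 95.9] 87.2 h [-3.6  0.1  1.8]
 ey edges [-30.8  24.9]  ex edges [-45.9  47. ] count 308
t 12.78 pos [ 0.5506 -0.0481  0.3984] op 0.0854 F [-0.5  0.7  0.6] T [0.   0.01 0.01] R x [-0.972 -0.237 -0.005]
```

```bash
python3 - <<'E'
from p import *
# check deep nested height
from m import avg
for c in('top','side'):
    fr,W,C,ray=avg(c,3); m=(np.hypot(W[...,0]-.551,W[...,1]+.0483)<.02); print(c,'lid z',np.nanmedian(W[m][:,2]).round(4))
az=np.radians(-16.4);n=np.array([-.5*np.cos(az),-.5*np.sin(az),.866]);ex=[np.cos(az)*.866,np.sin(az)*.866,.5]
F=frame(ex,n);P=np.array([.5377,.3031,.0817])
plan([(P+.225*n+[0,0,.06],F),(P+.225*n,F)])
E
```

```text
top lid z 0.521
side lid z 0.2954
t 13.07 pos [ 0.5509 -0.0482  0.3943] op 0.0855 F [ 0.9 -0.2  0.3] T [-0.05  0.04  0.  ] R x [-0.972 -0.237  0.001]
lin [0.0538 0.8015 0.1163] rot [ 0.1317 -0.49    0.4898] deg 42.3
lin [0.0537 0.8014 0.2363] rot [ 0.1317 -0.49    0.4898] deg 42.3
```

{"name": "move_arm", "arguments": {"linear": [[0.054,0.801,0.1],[0.054,0.801,0.1],[0.054,0.801,0.1],[0.054,0.801,0.1],[0.054,0.801,0.1],[0.054,0.801,0.1],[0.054,0.801,0.1],[0.054,0.801,0.1],[0.054,0.801,0.1],[0.054,0.801,0.12],[0.054,0.801,0.18],[0.054,0.801,0.236],[0.054,0.801,0.236],[0.054,0.801,0.236]], "delta_rot": [[0.132,-0.49,0.49],[0.132,-0.49,0.49],[0.132,-0.49,0.49],[0.132,-0.49,0.49],[0.132,-0.49,0.49],[0.132,-0.49,0.49],[0.132,-0.49,0.49],[0.132,-0.49,0.49],[0.132,-0.49,0.49],[0.132,-0.49,0.49],[0.132,-0.49,0.49],[0.132,-0.49,0.49],[0.132,-0.49,0.49],[0.132,-0.49,0.49]]}}

```text
time: 14.82
eef_pos: [0.4305, 0.3339, 0.2778]
tcp_rot: [0.376, 2.592, -0.101]
contact_force: [-0.5, -0.7, 0.4]
opening: 0.0853
finger_force: 0.0
```

```bash
python3 - <<'E'
from p import *
from m import *
for c in('top','side'):
    fr,W,C,ray=avg(c,3); m=(np.hypot(W[...,0]-.551,W[...,1]+.0483)<.02)&(W[...,2]<.2); print(c,'lid z',np.nanpercentile(W[m][:,2],[10,50,90]).round(4))
    m=(np.hypot(W[...,0]-.551,W[...,1]+.0483)<.08)&(W[...,2]<.11)&(W[...,2]>.084); print(rect(W[m]))
    if c=='side':cv2.imwrite('pics/s4.png',cv2.resize(fr[130:250,180:340,::-1].astype(np.uint8),(800,600),interpolation=cv2.INTER_CUBIC))
az=np.radians(-16.4);n=np.array([-.5*np.cos(az),-.5*np.sin(az),.866]);ex=[np.cos(az)*.866,np.sin(az)*.866,.5]
F=frame(ex,n);P=np.array([.5377,.3031,.0817])
plan([(P+.145*n,F)]);print(bot.get_state()['joint_pos'].round(2))
E
```

```text
top lid z [0.0911 0.0933 0.0949]
(array([564.4, -46.1]), array([127.1,  61.9]), 14.0)
side lid z [0.0927 0.0938 0.0951]
(array([567.1, -44.7]), array([126.4,  63.8]), 14.6)
t 15.12 pos [0.4299 0.3346 0.2779] op 0.0856 F [0.6 1.9 0.2] T [0.12 0.24 0.01] R x [-0.829  0.245 -0.502]
lin [0.0021 0.0004 0.1621] rot [ 0.0005  0.0024 -0.0005] deg 0.2
[ 0.6   0.54  1.95 -0.95  0.5   0.13]
```

View pics/s4.png

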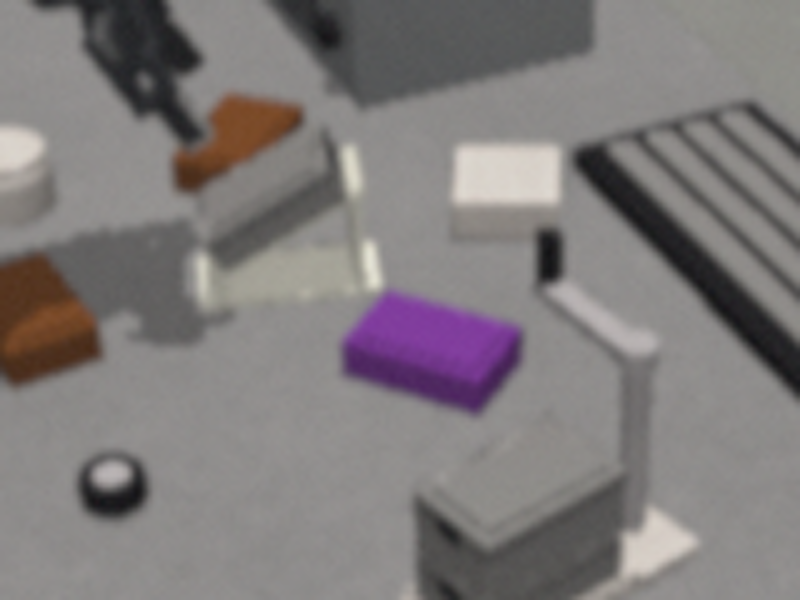

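The deep case is nested: lid panel at 0.0935 in both views, and flush with the locked case at (520,500). The near finger at (190,125) is over the long side of the tilted thin case, so I'll advance along the slope normal and grip.

{"name": "move_arm", "arguments": {"linear": [[0.002,0,0.05],[0.002,0,0.1],[0.002,0,0.14],[0.002,0,0.162],[0.002,0,0.162],[0.002,0,0.162]], "delta_rot": [[0,0.002,0],[0,0.002,0],[0,0.002,0],[0,0.002,0],[0,0.002,0],[0,0.002,0]]}}

```text
time: 15.88
eef_pos: [0.4707, 0.3258, 0.2112]
tcp_rot: [0.375, 2.601, -0.103]
contact_force: [-0.2, 0.0, 0.3]
opening: 0.0856
finger_force: 0.0
```

```bash
python3 - <<'E'
from p import *
az=np.radians(-16.4);n=np.array([-.5*np.cos(az),-.5*np.sin(az),.866]);ex=[np.cos(az)*.866,np.sin(az)*.866,.5]
F=frame(ex,n);P=np.array([.5377,.3031,.0817])
plan([(P+.145*n,F)])
c=bot.camera('side');cv2.imwrite('pics/s5.png',cv2.resize(c['frame'][140:215,190:290,::-1],(800,600),interpolation=cv2.INTER_CUBIC))
E
```

```text
t 15.88 pos [0.4707 0.3258 0.2112] op 0.0856 F [-0.2  0.   0.3] T [0.03 0.21 0.03] R x [-0.834  0.245 -0.494]
lin [ 0.0071 -0.0057  0.0049] rot [-0.0027 -0.0062  0.0004] deg 0.4
```

View pics/s5.png

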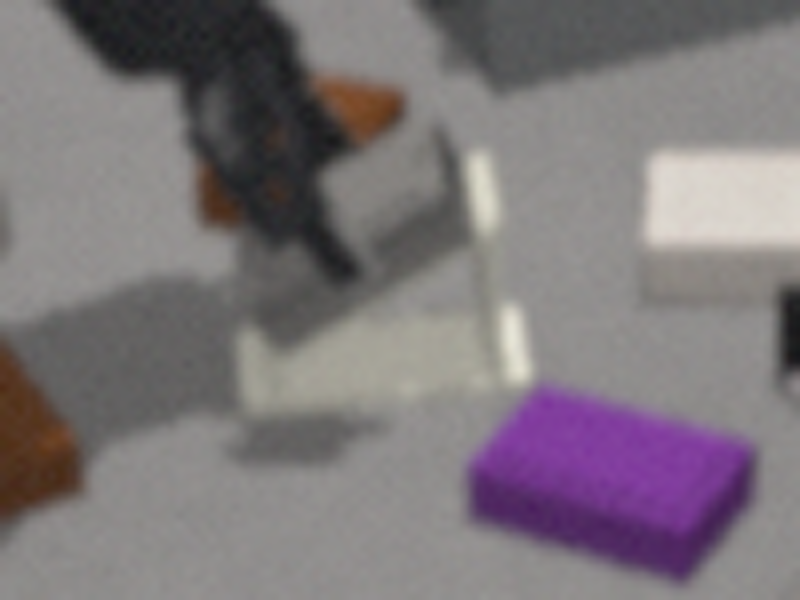

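The near finger lies alongside the thin case, with its tip at (345,275), just above the case's lower edge at about (355,300). I'll correct the remaining few millimetres, then grip.

{"name": "move_arm", "arguments": {"linear": [[0.007,-0.006,0.004],[0.007,-0.006,0.004],[0.007,-0.006,0.004]], "delta_rot": [[-0.003,-0.006,0],[-0.003,-0.006,0],[-0.003,-0.006,0]]}}

```text
time: 16.3
eef_pos: [0.4708, 0.3255, 0.2108]
tcp_rot: [0.376, 2.602, -0.103]
contact_force: [-0.9, 0.5, -0.5]
opening: 0.0854
finger_force: 0.0
```

```bash
python3 - <<'E'
from p import *
az=np.radians(-16.4);n=np.array([-.5*np.cos(az),-.5*np.sin(az),.866]);ex=[np.cos(az)*.866,np.sin(az)*.866,.5]
F=frame(ex,n);P=np.array([.5377,.3031,.0817])
plan([(P+.145*n,F)]);print(bot.get_state()['joint_pos'].round(2))
E
```

```text
t 16.3 pos [0.4708 0.3255 0.2108] op 0.0854 F [-0.9  0.5 -0.5] T [ 0.11  0.24 -0.06] R x [-0.834  0.246 -0.494]
lin [ 0.0069 -0.0052  0.0043] rot [-0.003  -0.0069 -0.0001] deg 0.5
[ 0.54  0.67  1.92 -1.13  0.42  0.29]
```

Joint 4 is at its limit, which leaves the tool 3.4 mm up-slope of the case centre and 2.6 mm to one side. Closing will absorb the sideways part, and I'll allow for the offset along the case. Gripping now.

{"name": "move_arm", "arguments": {"linear": [[0,0,0],[0,0,0],[0,0,0],[0,0,0],[0,0,0],[0,0,0],[0,0,0],[0,0,0]], "delta_rot": [[0,0,0],[0,0,0],[0,0,0],[0,0,0],[0,0,0],[0,0,0],[0,0,0],[0,0,0]], "grip": 0}}

```text
time: 17.3
eef_pos: [0.4706, 0.3256, 0.211]
tcp_rot: [0.376, 2.602, -0.103]
contact_force: [-4.2, -0.2, 5.1]
opening: 0.0608
finger_force: 65.3
```

```bash
python3 - <<'E'
from p import *
az=np.radians(-16.4);n=np.array([-.5*np.cos(az),-.5*np.sin(az),.866]);ex=[np.cos(az)*.866,np.sin(az)*.866,.5]
F=frame(ex,n);P=np.array([.5377,.3031,.0817])
s,R0,p0=cur()
plan([(P+.145*n,F),(p0+.06*n,None)]);print(bot.get_state()['joint_pos'].round(2))
E
```

```text
t 17.3 pos [0.4706 0.3256 0.211 ] op 0.0608 F [-4.2 -0.2  5.1] T [ 0.05  0.37 -0.15] R x [-0.834  0.246 -0.494]
lin [ 0.0068 -0.0052  0.0047] rot [-0.0029 -0.0068 -0.0003] deg 0.4
lin [ 0.0009 -0.0004 -0.12  ] rot [0. 0. 0.] deg 0.0
[ 0.54  0.67  1.92 -1.13  0.42  0.29]
```

{"name": "move_arm", "arguments": {"linear": [[0,0,-0.02],[0,0,-0.06],[0,0,-0.12],[0,0,-0.2],[0,0,-0.26],[0,0,-0.26],[0,0,-0.26]], "delta_rot": [[0,0,0],[0,0,0],[0,0,0],[0,0,0],[0,0,0],[0,0,0],[0,0,0]]}}

```text
time: 18.18
eef_pos: [0.4095, 0.3438, 0.3231]
tcp_rot: [0.376, 2.603, -0.104]
contact_force: [-0.3, 0.0, -1.6]
opening: 0.0606
finger_force: 65.5
```

```bash
python3 - <<'E'
from p import *
print(bot.get_state()['finger_force'],bot.get_state()['joint_pos'].round(2))
D=down(13.7)@R.from_euler('y',0.4,degrees=True).as_matrix()
D=D if D[0,0]<0 else down(13.7)@np.diag([-1,-1,1])@R.from_euler('y',0.4,degrees=True).as_matrix()
np.save('D.npy',D)
plan([((.5542,-.0474,.40),D),((.5542,-.0474,.285),D)])
E
```

```text
65.49225211143494 [ 0.64  0.46  1.93 -0.8   0.58 -0.  ]
t 18.18 pos [0.4095 0.3438 0.3231] op 0.0606 F [-0.3  0.  -1.6] T [0.1  0.34 0.06] R x [-0.835  0.246 -0.493]
lin [-0.5095 -0.6686  0.1147] rot [-0.1311  0.4866 -0.4918] deg 42.3
lin [-0.3961 -0.6678  0.3148] rot [-0.1311  0.4866 -0.4918] deg 42.3
```

{"name": "move_arm", "arguments": {"linear": [[-0.51,-0.669,0.115],[-0.51,-0.669,0.115],[-0.51,-0.669,0.115],[-0.51,-0.669,0.115],[-0.51,-0.669,0.115],[-0.51,-0.669,0.115],[-0.51,-0.669,0.115],[-0.51,-0.669,0.115],[-0.51,-0.669,0.115],[-0.51,-0.669,0.115],[-0.51,-0.669,0.115],[-0.51,-0.669,0.115]], "delta_rot": [[-0.131,0.487,-0.492],[-0.131,0.487,-0.492],[-0.131,0.487,-0.492],[-0.131,0.487,-0.492],[-0.131,0.487,-0.492],[-0.131,0.487,-0.492],[-0.131,0.487,-0.492],[-0.131,0.487,-0.492],[-0.131,0.487,-0.492],[-0.131,0.487,-0.492],[-0.131,0.487,-0.492],[-0.131,0.487,-0.492]]}}

```text
time: 19.68
eef_pos: [0.5541, -0.0467, 0.3998]
tcp_rot: [0.375, -3.111, 0.0]
contact_force: [-0.4, 0.1, -2.3]
opening: 0.0607
finger_force: 65.5
```

```bash
python3 - <<'E'
from p import *
D=np.load('D.npy');plan([((.5542,-.0474,.285),D)])
E
```

```text
t 19.68 pos [ 0.5541 -0.0467  0.3998] op 0.0607 F [-0.4  0.1 -2.3] T [-0.   -0.04 -0.08] R x [-0.971 -0.238  0.008]
lin [-0.0017 -0.0015  0.2296] rot [ 0.0007 -0.0011  0.0011] deg 0.1
```

{"name": "move_arm", "arguments": {"linear": [[-0.001,-0.0015,0.06],[-0.001,-0.0015,0.12],[-0.001,-0.0015,0.18],[-0.001,-0.0015,0.22],[-0.001,-0.0015,0.23],[-0.001,-0.0015,0.23]], "delta_rot": [[0,0,0],[0,0,0],[0,0,0],[0,0,0],[0,0,0],[0,0,0]]}}

```text
time: 20.42
eef_pos: [0.5543, -0.0477, 0.2858]
tcp_rot: [0.376, -3.112, 0.001]
contact_force: [1.0, 0.4, -0.4]
opening: 0.0607
finger_force: 65.5
```

```bash
python3 - <<'E'
from p import *
D=np.load('D.npy');plan([((.5542,-.0474,.272),D)])
c=bot.camera('side');cv2.imwrite('pics/s6.png',cv2.resize(c['frame'][170:260,230:350,::-1],(800,600),interpolation=cv2.INTER_CUBIC))
E
```

```text
t 20.43 pos [ 0.5543 -0.0477  0.2858] op 0.0607 F [ 1.   0.4 -0.4] T [ 0.03 -0.03 -0.04] R x [-0.971 -0.238  0.007]
lin [-0.0002  0.0007  0.0276] rot [0.0001 0.0003 0.001 ] deg 0.1
```

View pics/s6.png

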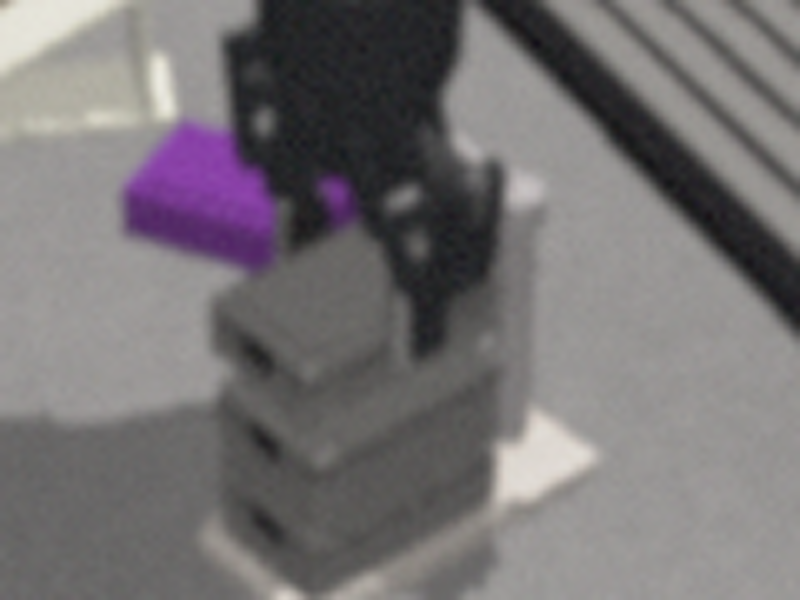

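The thin case hangs level, about 15 mm over the deep one, with its tip clear of the rim. Its lower left corner (310,385) looks a little left of the column's (322,465). I'll compare the end and side faces in the depth map.

```bash
python3 - <<'E'
from m import *
fr,W,C,ray=avg('side',4)
a=np.radians(13.7);O=np.array([.5509,-.0483])
d=W[...,:2]-O;x=(d[...,0]*np.cos(a)+d[...,1]*np.sin(a))*1e3;y=(-d[...,0]*np.sin(a)+d[...,1]*np.cos(a))*1e3;z=W[...,2]*1e3
for lo,hi in((15,40),(52,84),(110,131)):
    b=(z>lo)&(z<hi)
    e=b&(np.abs(y)<22)&(x<-40)&(x>-62); s=b&(x>-40)&(x<-14)&(y<-25)&(y>-42)
    print(lo,'end x',e.sum(),np.median(x[e]).round(2),'side y',s.sum(),np.median(y[s]).round(2))
E
```

```text
15 end x 66 -45.61 side y 60 -30.32
52 end x 90 -45.15 side y 73 -30.76
110 end x 65 -47.18 side y 50 -30.98
```

The thin case sits 1.8 mm too far towards -x, and y is good. I'll correct that while lowering.

{"name": "move_arm", "arguments": {"linear": [[-0.0035,0.0005,0.01],[-0.0035,0.0005,0.018],[-0.0035,0.0005,0.022],[-0.0035,0.0005,0.025],[-0.0035,0.0005,0.027],[-0.0035,0.0005,0.029],[-0.0035,0.0005,0.029]], "delta_rot": [[0,0,0],[0,0,0],[0,0,0],[0,0,0],[0,0,0],[0,0,0],[0,0,0]]}}

```text
time: 21.55
eef_pos: [0.5558, -0.0477, 0.271]
tcp_rot: [0.374, -3.113, 0.001]
contact_force: [-0.1, 0.7, -0.9]
opening: 0.061
finger_force: 65.5
```

{"name": "move_arm", "arguments": {"linear": [[0,0,0.001],[0,0,0.002],[0,0,0.002]], "delta_rot": [[0,0,0],[0,0,0],[0,0,0]]}}

```text
time: 21.92
eef_pos: [0.5557, -0.0477, 0.27]
tcp_rot: [0.374, -3.113, 0.001]
contact_force: [0.2, 0.1, -0.9]
opening: 0.0604
finger_force: 65.5
```

{"name": "move_arm", "arguments": {"linear": [[0,0,0.001],[0,0,0.002],[0,0,0.003],[0,0,0.003]], "delta_rot": [[0,0,0],[0,0,0],[0,0,0],[0,0,0]]}}

```text
time: 22.42
eef_pos: [0.5558, -0.0477, 0.2686]
tcp_rot: [0.374, -3.113, 0.001]
contact_force: [-0.4, 0.8, 0.9]
opening: 0.0607
finger_force: 65.6
```

{"name": "move_arm", "arguments": {"linear": [[0,0,0.001],[0,0,0.002],[0,0,0.002]], "delta_rot": [[0,0,0],[0,0,0],[0,0,0]]}}

```text
time: 22.8
eef_pos: [0.5557, -0.0477, 0.2685]
tcp_rot: [0.374, -3.113, 0.001]
contact_force: [-4.0, -0.2, 12.0]
opening: 0.0605
finger_force: 67.1
```

Contact came at the nested height (0.2685, against 0.2689 expected). I'll feel along the dock again.

{"name": "move_arm", "arguments": {"linear": [[0.002,0,-0.001],[0.004,0,-0.001],[0.006,0,-0.001],[0.006,0,-0.001]], "delta_rot": [[0,0,0],[0,0,0],[0,0,0],[0,0,0]]}}

```text
time: 23.3
eef_pos: [0.5534, -0.0485, 0.2686]
tcp_rot: [0.374, -3.115, 0.002]
contact_force: [4.3, 1.1, 5.1]
opening: 0.0604
finger_force: 66.4
```

{"name": "move_arm", "arguments": {"linear": [[-0.004,0,0],[-0.007,0,0],[-0.01,0,0],[-0.012,0,0],[-0.012,0,0]], "delta_rot": [[0,0,0],[0,0,0],[0,0,0],[0,0,0],[0,0,0]]}}

```text
time: 23.92
eef_pos: [0.5577, -0.0472, 0.2685]
tcp_rot: [0.374, -3.11, 0.001]
contact_force: [-9.6, -3.1, 14.5]
opening: 0.061
finger_force: 67.5
```

{"name": "move_arm", "arguments": {"linear": [[0.004,0,0],[0.007,0,0],[0.007,0,0]], "delta_rot": [[0,0,0],[0,0,0],[0,0,0]]}}

```text
time: 24.3
eef_pos: [0.5556, -0.0479, 0.2686]
tcp_rot: [0.374, -3.114, 0.002]
contact_force: [2.5, 1.0, 7.4]
opening: 0.0606
finger_force: 66.4
```

{"name": "move_arm", "arguments": {"linear": [[0,0,0],[0,0,0],[0,0,0],[0,0,0],[0,0,0],[0,0,0]], "delta_rot": [[0,0,0],[0,0,0],[0,0,0],[0,0,0],[0,0,0],[0,0,0]], "grip": 1}}

```text
time: 25.05
eef_pos: [0.5552, -0.0478, 0.268]
tcp_rot: [0.374, -3.112, 0.001]
contact_force: [-0.3, -0.2, -0.7]
opening: 0.0853
finger_force: 0.0
```

{"name": "move_arm", "arguments": {"linear": [[0,0,-0.03],[0,0,-0.08],[0,0,-0.18],[0,0,-0.24],[0.05,0.1,-0.3],[0.1,0.2,-0.3],[0.1,0.3,-0.3],[0.1,0.4,-0.3],[0.1,0.4,-0.3],[0.1,0.4,-0.3]], "delta_rot": [[0,0,0],[0,0,0],[0,0,0],[0,0,0],[0,0,0],[0,0,0],[0,0,0],[0,0,0],[0,0,0],[0,0,0]], "grip": 0.5}}

```text
time: 26.3
eef_pos: [0.4602, 0.1347, 0.4191]
tcp_rot: [0.375, -3.113, 0.001]
contact_force: [1.3, -0.2, -0.1]
opening: 0.0424
finger_force: 0.0
```

```bash
python3 - <<'E'
from m import *
from p import plan
a=np.radians(13.7);O=np.array([.5509,-.0483])
for n in('top','side'):
    fr,W,C,ray=avg(n,4)
    d=W[...,:2]-O;x=(d[...,0]*np.cos(a)+d[...,1]*np.sin(a))*1e3;y=(-d[...,0]*np.sin(a)+d[...,1]*np.cos(a))*1e3;z=W[...,2]*1e3
    m=(abs(x)<60)&(abs(y)<45)&(z<150)
    for q in((x<-25)&(x>-38),(abs(x)<10),(x>25)&(x<38)):
        k=m&q&(abs(y)<18)&(z>95); print(n,'lid z',k.sum(),np.median(z[k]).round(1))
    for lo,hi in((52,84),(96,114)):
        b=m&(z>lo)&(z<hi);e=b&(np.abs(y)<22)&(x<-40);s=b&(x>-35)&(x<30)&(y<-25)
        print(lo,'end x',e.sum(),np.median(x[e]).round(2),'side y',s.sum(),np.median(y[s]).round(2))
    bar=(z>126)&(z<142)&(np.hypot(x-90,y-40)<70)&(fr.max(-1)>90);print('bar',bar.sum(),rect(W[bar]))
    kn=(z>142)&(z<172)&(np.hypot(x-95,y-78)<30);P=W[kn];print('knob',kn.sum(),np.median(P,0).round(4),P.min(0).round(3),P.max(0).round(3))
plan([])
E
```

```text
top lid z 54 120.8
top lid z 85 121.0
top lid z 55 121.1
52 end x 21 -49.62 side y 0 nan
96 end x 14 -50.02 side y 0 nan
bar 174 (array([626.1,   3.4]), array([22.3, 88.7]), 7.3)
knob 35 [0.6147 0.0484 0.1642] [0.609 0.041 0.143] [0.625 0.055 0.166]
side lid z 46 122.0
side lid z 66 122.2
side lid z 40 122.0
52 end x 91 -45.55 side y 165 -30.75
96 end x 54 -45.96 side y 104 -31.15
bar 192 (array([627.9,   9.3]), array([22. , 97.4]), 7.8)
knob 57 [0.6187 0.0464 0.1572] [0.612 0.042 0.142] [0.627 0.057 0.167]
t 26.7 pos [0.4604 0.1344 0.4184] op 0.0425 F [ 0.6 -0.1 -0.6] T [-0.   -0.05 -0.02] R x [-0.972 -0.236  0.007]
  return _methods._mean(a, axis=axis, dtype=dtype,
  ret = ret.dtype.type(ret / rcount)
```

The column is nested: lid panel level at 121–122 mm in both views, and the faces are flush within 0.5 mm. Next is the retainer knob. I'll grip it tangentially and swing it about the pivot.

```bash
python3 - <<'E'
from p import *
print(bot.get_state()['joint_pos'].round(2))
k=(.617,.0475); plan([((*k,.40),down(99.5)),((*k,.318),down(99.5))])
E
```

```text
[ 0.15  0.27  1.88 -0.    0.99 -1.66]
t 26.7 pos [0.4604 0.1344 0.4184] op 0.0425 F [ 0.6 -0.1 -0.6] T [-0.   -0.05 -0.02] R x [-0.972 -0.236  0.007]
lin [-0.2635 -0.2428  0.0349] rot [ 0.005  -0.0052 -1.4306] deg 85.8
lin [-0.2646 -0.2429  0.1988] rot [ 0.005  -0.0052 -1.4306] deg 85.8
```

{"name": "move_arm", "arguments": {"linear": [[-0.264,-0.243,0.035],[-0.264,-0.243,0.035],[-0.264,-0.243,0.035],[-0.264,-0.243,0.035],[-0.264,-0.243,0.035],[-0.264,-0.243,0.035],[-0.264,-0.243,0.035]], "delta_rot": [[0,0,0.85],[0,0,0.85],[0,0,0.85],[0,0,0.85],[0,0,0.85],[0,0,0.85],[0,0,0.85]]}}

```text
time: 27.58
eef_pos: [0.6171, 0.048, 0.4]
tcp_rot: [-0.998, -2.973, 0.005]
contact_force: [-0.2, 0.4, -0.7]
opening: 0.043
finger_force: 0.0
```

```bash
python3 - <<'E'
from p import *
print(bot.get_state()['joint_pos'].round(2))
k=(.617,.0475); plan([((*k,.35),down(99.5)),((*k,.318),down(99.5))])
E
```

```text
[-0.03  0.49  1.58 -0.    1.08 -0.95]
t 27.57 pos [0.6171 0.048  0.4   ] op 0.043 F [-0.2  0.4 -0.7] T [-0.06 -0.06 -0.  ] R x [-0.797  0.603  0.004]
lin [-0.0008 -0.0005  0.1001] rot [-0.0062 -0.0021  0.7231] deg 43.4
lin [-0.0011 -0.0002  0.1641] rot [-0.0062 -0.0021  0.7231] deg 43.4
```

{"name": "move_arm", "arguments": {"linear": [[0,0,0],[0,0,0.02],[0,0,0.04],[0,0,0.06],[0,0,0.06],[0,0,0.06]], "delta_rot": [[-0.006,-0.002,0.723],[-0.006,-0.002,0.723],[-0.006,-0.002,0.723],[-0.006,-0.002,0.723],[-0.006,-0.002,0.723],[-0.006,-0.002,0.723]]}}

```text
time: 28.32
eef_pos: [0.617, 0.0481, 0.3705]
tcp_rot: [2.027, 2.4, 0.0]
contact_force: [0.4, -0.4, 0.9]
opening: 0.0429
finger_force: 0.0
```

```bash
python3 - <<'E'
from p import *
k=(.617,.0475); plan([((*k,.318),down(99.5))])
c=bot.camera('side');cv2.imwrite('pics/s7.png',cv2.resize(c['frame'][130:250,230:390,::-1],(800,600),interpolation=cv2.INTER_CUBIC))
E
```

```text
t 28.32 pos [0.617  0.0481 0.3705] op 0.0429 F [ 0.4 -0.4  0.9] T [-0.03  0.08  0.  ] R x [-0.167  0.986 -0.   ]
lin [-0.0011 -0.0003  0.1049] rot [0.0003 0.0001 0.0019] deg 0.1
```

View pics/s7.png

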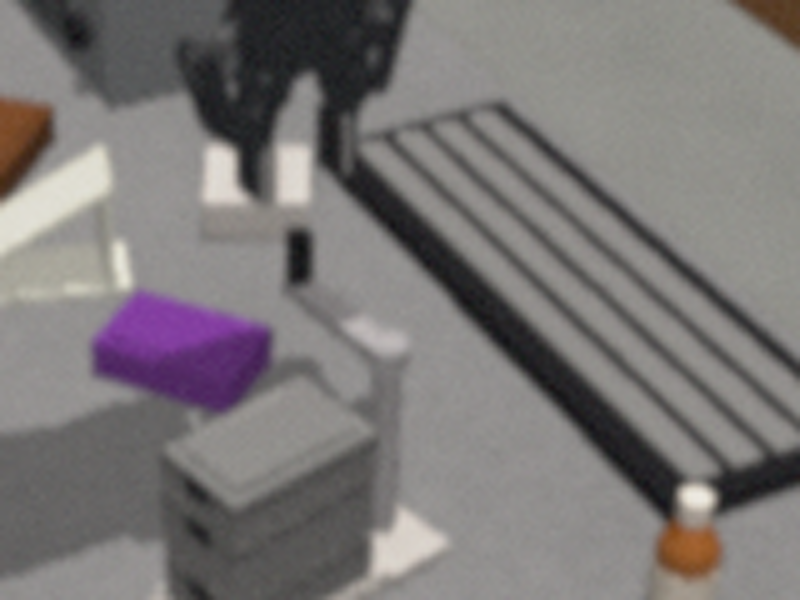

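The knob at (298,255) lies between the finger tips at (258,195) and (345,170), and the column stands flush at (270,450). I'll descend and grip.

{"name": "move_arm", "arguments": {"linear": [[-0.001,0,0.03],[-0.001,0,0.07],[-0.001,0,0.095],[-0.001,0,0.105],[-0.001,0,0.105]], "delta_rot": [[0,0,0],[0,0,0],[0,0,0],[0,0,0],[0,0,0]]}}

```text
time: 29.0
eef_pos: [0.6171, 0.0475, 0.3174]
tcp_rot: [-2.033, -2.395, 0.0]
contact_force: [0.1, -0.6, 0.1]
opening: 0.0426
finger_force: 0.0
```

{"name": "move_arm", "arguments": {"linear": [[0,0,0],[0,0,0],[0,0,0],[0,0,0],[0,0,0],[0,0,0],[0,0,0],[0,0,0]], "delta_rot": [[0,0,0],[0,0,0],[0,0,0],[0,0,0],[0,0,0],[0,0,0],[0,0,0],[0,0,0]], "grip": 0}}

```text
time: 30.0
eef_pos: [0.6172, 0.0476, 0.3182]
tcp_rot: [2.033, 2.394, 0.001]
contact_force: [-0.3, 0.1, 5.9]
opening: 0.0141
finger_force: 58.6
```

```bash
python3 - <<'E'
from p import *
plan([])
s,R0,p0=cur();print(s['finger_force'],s['joint_pos'].round(2))
piv=np.array([.6305,-.030]);v=p0[:2]-piv;r=np.hypot(*v);b0=np.degrees(np.arctan2(v[1],v[0]));print('r',r,'b0',b0)
for d in np.arange(5,61,5):
    b=np.radians(b0+d);q=np.array([*(piv+r*np.array([np.cos(b),np.sin(b)])),p0[2]]);print(d,(R0.T@(q-p0)/.5).round(3),'rotz',round(-d/60,3))
E
```

```text
t 30.0 pos [0.6172 0.0476 0.3182] op 0.0141 F [-0.3  0.1  5.9] T [ 0.12 -0.   -0.01] R x [-0.162  0.987 -0.   ]
58.550278544425964 [-0.03  0.58  1.66  0.    0.9  -0.19]
r 0.07872492684667173 b0 99.75278558825443
5 [-0.001 -0.014 -0.   ] rotz -0.083
10 [-0.003 -0.027 -0.   ] rotz -0.167
15 [-0.006 -0.041 -0.   ] rotz -0.25
20 [-0.01  -0.054 -0.   ] rotz -0.333
25 [-0.015 -0.066 -0.   ] rotz -0.417
30 [-0.022 -0.079 -0.   ] rotz -0.5
35 [-0.029 -0.09  -0.   ] rotz -0.583
40 [-0.038 -0.101 -0.   ] rotz -0.667
45 [-0.047 -0.111 -0.   ] rotz -0.75
50 [-0.057 -0.12  -0.   ] rotz -0.833
55 [-0.068 -0.128 -0.   ] rotz -0.917
60 [-0.08  -0.136 -0.   ] rotz -1.0
```

{"name": "move_arm", "arguments": {"linear": [[-0.001,-0.014,0],[-0.003,-0.027,0],[-0.006,-0.041,0],[-0.006,-0.041,0]], "delta_rot": [[0,0,-0.083],[0,0,-0.167],[0,0,-0.25],[0,0,-0.25]]}}

```text
time: 30.5
eef_pos: [0.5975, 0.0407, 0.3182]
tcp_rot: [1.701, 2.639, 0.001]
contact_force: [3.2, -4.1, 4.5]
opening: 0.0137
finger_force: 58.6
```

```bash
cat > arc.py <<'E'
from p import *
plan([])
s,R0,p0=cur();print(s['finger_force'])
piv=np.array([.6305,-.030]);r=.0787;v=p0[:2]-piv;print('bearing',np.degrees(np.arctan2(v[1],v[0])),'r',np.hypot(*v),'tool x',np.degrees(np.arctan2(R0[1,0],R0[0,0])))
b0=np.degrees(np.arctan2(R0[1,0],R0[0,0]))%360
for b in list(np.arange(120,193,5))+[193.7]:
    if b<=b0+2 or b>b0+58: continue
    q=np.array([*(piv+r*np.array([np.cos(np.radians(b)),np.sin(np.radians(b))])),.318]);print(b,(R0.T@(q-p0)/.5).round(3),'rotz',round(-(b-b0)/60,3))
E
python3 arc.py
```

```text
t 30.5 pos [0.5975 0.0407 0.3182] op 0.0137 F [ 3.2 -4.1  4.5] T [-0.6  -0.48  0.1 ] R x [-0.413  0.911 -0.002]
58.576231598854065
bearing 115.03172791350052 r 0.0780364816251145 tool x 114.37464450471805
120 [ 0.001 -0.014  0.   ] rotz -0.094
125 [-0.001 -0.027  0.   ] rotz -0.177
130 [-0.004 -0.041  0.   ] rotz -0.26
135 [-0.009 -0.054  0.   ] rotz -0.344
140 [-0.014 -0.066  0.   ] rotz -0.427
145 [-0.021 -0.078  0.   ] rotz -0.51
150 [-0.028 -0.09   0.   ] rotz -0.594
155 [-0.037 -0.101  0.   ] rotz -0.677
160 [-0.046 -0.111  0.   ] rotz -0.76
165 [-0.056 -0.12   0.   ] rotz -0.844
170 [-0.067 -0.128  0.   ] rotz -0.927
```

{"name": "move_arm", "arguments": {"linear": [[0.001,-0.014,0],[-0.001,-0.027,0],[-0.004,-0.041,0],[-0.009,-0.054,0],[-0.014,-0.066,0],[-0.021,-0.078,0],[-0.028,-0.09,0],[-0.037,-0.101,0],[-0.037,-0.101,0]], "delta_rot": [[0,0,-0.094],[0,0,-0.177],[0,0,-0.26],[0,0,-0.344],[0,0,-0.427],[0,0,-0.51],[0,0,-0.594],[0,0,-0.677],[0,0,-0.677]]}}

```text
time: 31.62
eef_pos: [0.5609, 0.0023, 0.3183]
tcp_rot: [0.68, 3.058, -0.0]
contact_force: [16.1, -8.9, -3.2]
opening: 0.0134
finger_force: 58.6
```

```bash
python3 arc.py
```

```text
t 31.62 pos [0.5609 0.0023 0.3183] op 0.0134 F [16.1 -8.9 -3.2] T [-1.38 -2.62 -0.12] R x [-0.906  0.424 -0.008]
58.61444413661957
bearing 155.05757740924466 r 0.0767093475206439 tool x 154.92257524787118
160 [ 0.003 -0.014  0.001] rotz -0.085
165 [ 0.002 -0.027  0.001] rotz -0.168
170 [-0.001 -0.041  0.001] rotz -0.251
175 [-0.006 -0.054  0.001] rotz -0.335
180 [-0.011 -0.066  0.001] rotz -0.418
185 [-0.017 -0.079  0.001] rotz -0.501
190 [-0.025 -0.09   0.001] rotz -0.585
193.7 [-0.031 -0.098  0.001] rotz -0.646
```

```bash
sed -i 's/\[.6305,-.030\]/[.631,-.0289]/; s/r=.0787/r=.0750/' arc.py; python3 arc.py
```

```text
t 31.62 pos [0.5609 0.0023 0.3183] op 0.0134 F [16.1 -8.9 -3.2] T [-1.38 -2.62 -0.12] R x [-0.906  0.424 -0.008]
58.61444413661957
bearing 155.9600996903686 r 0.0767083519534429 tool x 154.92257524787118
160 [-0.004 -0.01   0.001] rotz -0.085
165 [-0.006 -0.023  0.001] rotz -0.168
170 [-0.009 -0.036  0.001] rotz -0.251
175 [-0.013 -0.049  0.001] rotz -0.335
180 [-0.018 -0.061  0.001] rotz -0.418
185 [-0.024 -0.072  0.001] rotz -0.501
190 [-0.031 -0.083  0.001] rotz -0.585
193.7 [-0.036 -0.091  0.001] rotz -0.646
```

{"name": "move_arm", "arguments": {"linear": [[-0.004,-0.01,0],[-0.006,-0.023,0],[-0.009,-0.036,0],[-0.013,-0.049,0],[-0.018,-0.061,0],[-0.024,-0.072,0],[-0.031,-0.083,0],[-0.036,-0.091,0],[-0.036,-0.091,0]], "delta_rot": [[0,0,-0.085],[0,0,-0.168],[0,0,-0.251],[0,0,-0.335],[0,0,-0.418],[0,0,-0.501],[0,0,-0.585],[0,0,-0.646],[0,0,-0.646]]}}

```text
time: 32.75
eef_pos: [0.5576, -0.046, 0.3183]
tcp_rot: [-0.372, 3.113, -0.003]
contact_force: [11.3, -3.0, 0.3]
opening: 0.0135
finger_force: 59.1
```

```bash
python3 arc.py
```

```text
t 32.75 pos [ 0.5576 -0.046   0.3183] op 0.0135 F [11.3 -3.   0.3] T [-0.54 -1.88 -0.39] R x [-0.972 -0.236 -0.006]
59.07501518726349
bearing -166.91746264659827 r 0.0754053482964703 tool x -166.37698729320897
```

{"name": "move_arm", "arguments": {"linear": [[-0.003,0,0],[-0.003,0,0],[-0.003,0,0],[-0.003,0,0],[-0.003,0,0]], "delta_rot": [[0,0,0],[0,0,0],[0,0,0],[0,0,0],[0,0,0]], "grip": 0.5}}

```text
time: 33.38
eef_pos: [0.5574, -0.0449, 0.3175]
tcp_rot: [0.375, -3.119, -0.0]
contact_force: [-0.6, -0.3, 0.2]
opening: 0.0429
finger_force: 0.0
```

{"name": "move_arm", "arguments": {"linear": [[0,0,-0.05],[0,0,-0.12],[0,0,-0.2],[0.05,0.1,-0.22],[0.1,0.2,-0.22],[0.2,0.3,-0.22],[0.2,0.4,-0.22],[0.2,0.5,-0.22],[0.2,0.5,-0.22],[0.2,0.5,-0.22]], "delta_rot": [[0,0,0],[0,0,0],[0,0,0],[0,0,0],[0,0,0],[0,0,0],[0,0,0],[0,0,0],[0,0,0],[0,0,0]]}}

```text
time: 34.62
eef_pos: [0.401, 0.1742, 0.4276]
tcp_rot: [0.376, -3.119, 0.0]
contact_force: [-0.6, -0.3, -0.7]
opening: 0.0427
finger_force: 0.0
```

```bash
cat > bar.py <<'E'
from m import *
a=np.radians(13.7);O=np.array([.5509,-.0483])
for n in('top','side'):
    fr,W,C,ray=avg(n,6)
    d=W[...,:2]-O;x=(d[...,0]*np.cos(a)+d[...,1]*np.sin(a))*1e3;y=(-d[...,0]*np.sin(a)+d[...,1]*np.cos(a))*1e3;z=W[...,2]*1e3
    for nm,k in(('bar',(z>129)&(z<142)&(abs(y)<30)&(x>-10)&(x<100)),('bar mid',(z>131)&(z<138)&(abs(y)<30)&(x>12)&(x<72))):
        P=np.c_[x[k],y[k]].astype(np.float32);r=cv2.minAreaRect(P);l=cv2.fitLine(P,cv2.DIST_HUBER,0,.01,.01).ravel();print(n,nm,k.sum(),np.round(r[0],1),np.round(r[1],1),round(r[2],1),'line ang',np.degrees(np.arctan(l[1]/l[0])).round(2),'y at 0,80',(l[3]+(np.array([0,80])-l[2])*l[1]/l[0]).round(2))
    k=(z>142)&(z<172)&(abs(y)<30)&(abs(x)<40);print('knob',k.sum(),np.median(x[k]).round(1),np.median(y[k]).round(1))
    k=(abs(x)<45)&(abs(y)<28)&(z>112)&(z<126);k1=k&((y<-12)|(x<-15));P=np.c_[x[k1],y[k1]].astype(np.float32);r=cv2.minAreaRect(P);print('lid',k1.sum(),np.median(z[k1]).round(1),np.round(r[0],1),np.round(r[1],1),round(r[2],1))
    k=(abs(x)<60)&(abs(y)<40)&(z>112)&(z<125);r=cv2.minAreaRect(np.c_[x[k],y[k]].astype(np.float32));print('lid full',np.round(r[0],1),np.round(r[1],1),round(r[2],2))
    np.save(n+'f.npy',fr)
t=np.load('topf.npy')[185:245,245:325,::-1];s=np.load('sidef.npy')[170:260,230:350,::-1]
cv2.imwrite('pics/fin.png',np.hstack([cv2.resize(q,(400,300),interpolation=cv2.INTER_CUBIC) for q in(t,s)]).clip(0,255).astype(np.uint8))
E
python3 bar.py
```

```text
top bar 171 [44.2 -1.9] [97.  21.3] 1.9 line ang -3.01 y at 0,80 [ 2.78 -1.44]
top bar mid 110 [42.7 -0.7] [16.  58.5] 89.7 line ang -2.32 y at 0,80 [ 1.32 -1.92]
knob 32 -1.1 0.2
lid 310 120.8 [-0.2 -0.1] [89.3 55.6] 0.0
lid full [-2.4 -1.9] [61.7 96. ] 89.16
side bar 201 [46.6  1.9] [23.  98.7] 88.1 line ang 2.43 y at 0,80 [-5.41 -2.02]
side bar mid 101 [42.1 -0.4] [16.5 59.3] 88.9 line ang 4.6 y at 0,80 [-5.79  0.64]
knob 68 1.8 -3.2
lid 286 121.7 [-0.7 -0.1] [88.6 55.5] 0.1
lid full [ 1.6 -0.8] [62.8 97.2] 89.79
```

View pics/fin.png

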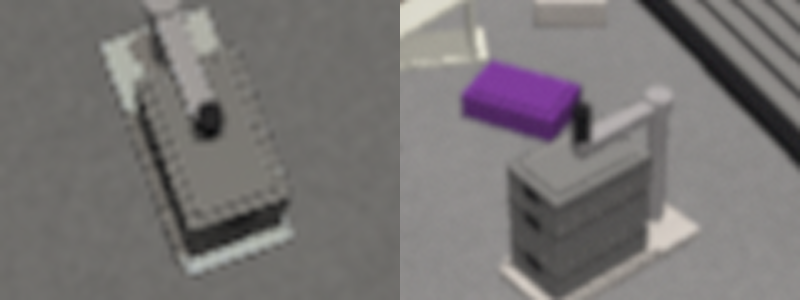

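The final crop shows the column flush and the arm lying over it: knob at (208,120) in the top half, post at (165,5). I'll do one finer check of the arm's angle.

```bash
python3 - <<'E'
from m import *
O=np.array([.5509,-.0483]);a=np.radians(13.6)
for n in('top','side'):
    fr=np.load(n+'f.npy');d=np.load(n+'a.npz');C,ray=d['C'],d['ray']
    def cast(h):
        P=C+ray*((h-C[2])/ray[...,2])[...,None];q=P[...,:2]-O
        return 1e3*(q[...,0]*np.cos(a)+q[...,1]*np.sin(a)),1e3*(-q[...,0]*np.sin(a)+q[...,1]*np.cos(a))
    x,y=cast(.135);g=fr.mean(-1)
    xs=[];ys=[]
    for b in range(14,66,4):
        k=(abs(x-b)<3)&(abs(y)<22);bg=np.median(g[k&(abs(y)>12)]);w=np.clip(g[k]-bg-12,0,None)
        w[abs(y[k])>13]=0
        if w.sum()>0: xs.append(b);ys.append((w*y[k]).sum()/w.sum())
    p=np.polyfit(xs,ys,1);print(n,'ang',np.degrees(np.arctan(p[0])).round(2),'y@0',p[1].round(2),'y@80',(p[1]+80*p[0]).round(2),'res',np.std(np.polyval(p,xs)-ys).round(2))
    x,y=cast(.163);k=(abs(x)<18)&(abs(y)<18)&(fr.max(-1)<50);print('knob top cast',k.sum(),x[k].mean().round(1),y[k].mean().round(1))
E
```

```text
top ang -11.24 y@0 6.25 y@80 -9.66 res 1.42
knob top cast 25 -0.3 2.1
side ang 5.01 y@0 -3.76 y@80 3.24 res 1.32
knob top cast 24 -1.9 -6.2
```

Gripped, the knob stood within 1 mm of the column's centre line as felt with the same tool, which puts the arm within about 1° of straight. The averaged depth rectangles from the two views agree (+1.9° and -1.9°). The robot is clear, so I'll hand in.

```bash
python3 -c "
from cell import bot
print(bot.close_job())"
```

```text
the job is handed in; nothing more can be done
None
```

I've handed in the job: the deep and thin cases are nested on the dock (lid panel measured at 121–122 mm), and the retaining arm is swung in over the column to within about 1–2° of straight and let go. It took about 35 s, and no verdict has come back.

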